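# Shut the split tube furnace and bolt it

### The arm

A 6-joint arm with a two-finger parallel gripper is mounted at the origin on the work surface. World frame = base frame: x ahead of the robot, y to its left, z up, the work surface at z = 0. Lengths are in m, angles in degrees, forces in N, time in s.
With the tool pointing down it reaches from about 0.375 to 0.9 m from the base axis. Payload 3.1 kg.
Tool frame: the origin (TCP) lies at the very end of the fingers, on their centre line; the grasp point (between the pads) lies 19 mm behind it; z points along the fingers, y is the line along which they close (so a half turn about z gives the same grasp; the last joint's range is limited). The gripper opens to 87 mm and grips with 3 to 60 N. Pads are 19 mm wide; open, the fingers measure 117 mm over their backs; the gripper's body (75 mm by 190 mm) begins 51 mm behind the grasp point.
Start: joints at [-81.847, 30.224, 82.088, -0, 67.689, -10.227], TCP at [0.197, -0.593, 0.223] pointing down, gripper open.
Joint ranges: [-176.69, 176.69], [-43.24, 126.21], [12.49, 139.97], [-82, 262], [0, 151.66], [-163.58, 163.58]. Speed limits (degrees/s): [159.86, 159.86, 180, 180, 180, 180].

### API

Orientations are given as a 3x3 rotation matrix whose columns are the frame's x, y, z axes.
In Python, from rig import bot, imaging gives the robot as it stands.
- The arm moves only by the tool drive_tool, never from a script. Its argument "deltas" is text: rows parted by semicolons, each of 5 numbers parted by spaces: the finger opening in mm, from 0 to 87, then the shift along the world's x, y, z in mm, then the turn about the world's z in rad. In form: jaw dx dy dz twist; .... A call has 1 to 12 rows; each row is the pose to reach, as a shift and turn from the pose commanded when the call began; what a row does not reach only later rows make up. A row lasts 1/10 s, in which the tool goes at most 50 mm and 8.59 degrees, less where a joint would pass 70% of its speed; a pose out of reach is approached as far as the arm can. A call with a gripper value outside its range is refused whole. The fingers move at their own pace and stop on an object; the grip force is fixed at half the most. Time passes only in rows, so rows that repeat a pose let the fingers close. It gives the time, the measured TCP pose, the force, the opening and the grip force at its end, in the units of the state.
- bot.read_state(): the state, without advancing time (a new reading comes with each control period).
- imaging.capture(name): name is "scene" or "side" or "wrist"; returns the picture (400x640x3 uint8, red, green, blue); there is no depth.
- imaging.camera_model(name): a dict with "fx", "fy", "cx", "cy" (pixels), "T" (4x4, takes a point from camera to world coordinates). Camera axes: x right, y down, z forward; pixel columns grow to the right and rows downward; lengths in m; the calibration is good to about 2 mm. A picture is of the moment at which its call begins: read the wrist's pose just before it. camera_model takes no time and is no camera call; for the wrist camera it gives the pose at the moment of the call.
- bot.hand_in(): hands the job in; it is judged then, once.
The state is a dict: "time_s": time; "joint_positions": joint angles; "qvel": joint speeds; "tau": joint torques, N m; "position": TCP position; "tcp_rot": TCP orientation; "force": force on the tool from outside, world axes, zero at the start; "moment": the same for the moment, N m; "opening": opening from 0.0 (shut) to 1.0 (fully open); "grasp_force": force on a finger pad.
Only numpy, scipy, OpenCV 4.12 (cv2) and the standard library are available. Lean on these libraries where they do the work, as an engineer would, in place of code of your own. Each camera call takes 0.05 s, during which the arm holds its last target. There are 200 camera calls.

### The job

The tube furnace has been loaded and its hinged upper half still stands open. With the fingertips alone, gently push the lid down until it is fully shut, without letting it slam, and only then push the slide bolt on the front ledge fully home so that the lid is locked. Push the bolt lightly without pinching it, and do not pick up or shift the loose things standing about, two of which lie on the same ledge.

Things in the scene. Friction and masses are not known exactly. Their poses are not given: they have to be found in the camera images.
- furnace: cream compact split tube furnace, fixed; lower half 285 deep (x) x 340 wide (y) x 100 high. Origin: on the bench under the middle of the tube; x points from the ledge to the hinge, y along the tube, z up. Body from x = -170 to +115; x = -170 to -100 is a flat steel ledge, top at z = 100. Clear tube 52 dia. along y at z = 100, 84 dia. flanges, reaching 281 each side
- lid (a joint): hinge of the upper half (lid), rad: 0 = fully shut (hard stop), grows as it opens, at most 1.2. Stiff friction hinge: stays where left, so push it all the way, 2 to 7 N at its front. Shut, it spans x = -100 to +100 of the furnace, 340 wide; roof at z = 162, flat front step (x = -100 to -64) at z = 130. A steel staple at y = -18 juts 51 in front of it, low over the ledge
- lid_hinge (a point): point on the lid's hinge axis, at mid width, at x = +100, z = 100 of the furnace. The axis is parallel to the furnace's y
- lid_press (a point): on the lid at mid width, middle of the outer (upper) face of its flat front step (36 front to back, 340 long): the place to push. With the lid shut it lies 182 in front of the hinge axis (towards the ledge) and 30 above it; it turns about the hinge with the lid. Its z axis is normal to the step, outwards
- bolt (a joint): slide bolt along y on the furnace's ledge, m: 0 = drawn back, grows as it is pushed in the furnace's -y direction, 0.045 = fully home (hard stop), its tip through the lid's staple. Starts 0 to 8 mm in. 2 N of friction plus light damping; stays where it is left
- bolt_knob (a point): top centre of the bolt's upright black knob, 16 dia., 22 tall on a 12 dia. stem; at z = 145 of the furnace (45 above the ledge), x = -137 (37 in front of the shut lid), y = 68 minus the bolt's travel. Moves with the bolt. Rod and guides below rise 18 above the ledge, 11 to each side of the bolt's axis: push the knob 22 to 45 above the ledge
- boat: bystander: white ceramic boat, 16 x 60 x 11, lying on the ledge about 95 to the -y side of mid width; origin under its centre
- crucible: bystander: white lidded crucible, 31 dia., 36 tall, standing on the ledge about 150 to the +y side of mid width; origin under its centre
- beaker: bystander: glass beaker, 68 dia., 90 tall, on the bench; origin under its centre
- jar: bystander: lidded jar, 52 dia., 70 tall, on the bench; origin under its centre
- flask: bystander: capped bottle, 64 dia., 150 tall, on the bench; origin under its centre
- screwdriver: bystander: screwdriver lying on the bench before the furnace; origin under its middle
- tweezers: bystander: steel tweezers, 130 long, 7 high, lying on the bench before the furnace; origin under their middle

How it is judged:
By the outcome, as a careful person would: the job done as asked, in the order asked, and still so for the second after the job is handed in, with the robot touching nothing.
It also fails if it takes over 45 s, if anything falls off the work surface, if the arm or the gripper's body presses on something with over 40 N, if the wrist force passes 120 N, or if a joint passes its speed limit or range.

## Working session

There is one attempt and no reset: what is moved stays moved. The work goes in short steps, Python scripts to look and compute and a tool call to move; the robot and the scene stay as the last step left them, time stands still between calls to the robot, and variables do not carry over. Pictures are saved under pics/ and viewed, at most 10 in all, crops included, and the job is handed in when it is done.

Besides the shell and the picture viewer there is one more tool, called in YAML: its name, and indented under it one key for each argument. drive_tool: Moves the arm, as the interface text tells. Its arguments: {"type":"object","properties":{"deltas":{"type":"string"}},"required":["deltas"]}

```bash
mkdir -p pics
python3 - <<'E'
from rig import bot, imaging
import cv2, numpy as np
np.set_printoptions(precision=4,suppress=True)
for n in ["scene","side"]:
    im=imaging.capture(n); cv2.imwrite(f"pics/{n}0.png",cv2.resize(im[:,:,::-1],(800,500),interpolation=cv2.INTER_CUBIC))
    cv2.imwrite(f"pics/raw_{n}.png",im[:,:,::-1])
    m=imaging.camera_model(n); print(n,m)
s=bot.read_state(); print(s['time_s'],s['position'],s['tcp_rot'],s['opening'])
E
```

```text
scene {'fx': 443.45899380804366, 'fy': 443.45899380804366, 'cx': 316.1305227959802, 'cy': 199.87181532446118, 'T': array([[ 0.7607,  0.4307, -0.4857,  1.129 ],
       [ 0.6492, -0.5037,  0.57  , -0.757 ],
       [ 0.0008, -0.7489, -0.6627,  0.9778],
       [ 0.    ,  0.    ,  0.    ,  1.    ]])}
side {'fx': 453.63554224280824, 'fy': 453.63554224280824, 'cx': 327.4452293883011, 'cy': 199.43881995789036, 'T': array([[-0.967 , -0.1956,  0.1631,  0.2855],
       [-0.254 ,  0.6957, -0.6719,  0.9858],
       [ 0.0179, -0.6912, -0.7224,  1.2249],
       [ 0.    ,  0.    ,  0.    ,  1.    ]])}
0.1 [ 0.197  -0.5924  0.2217] [[ 0.949   0.3154 -0.0003]
 [ 0.3154 -0.949   0.0019]
 [ 0.0003 -0.0019 -1.    ]] 0.9994284574600805
```

View pics/scene0.png

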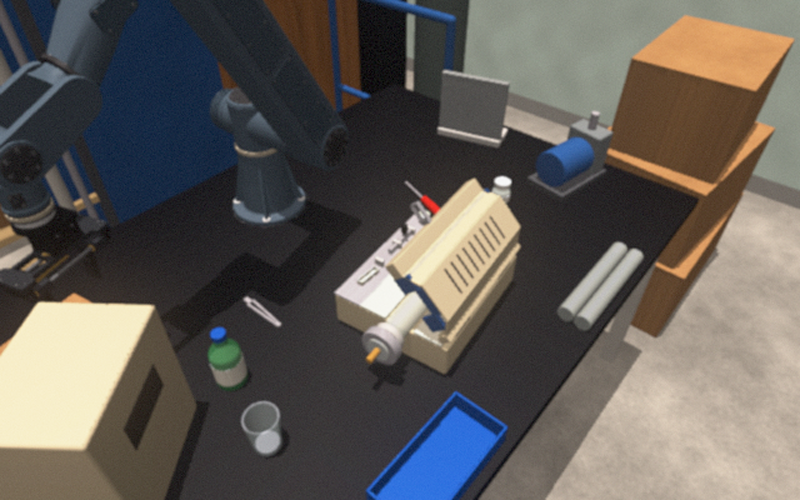

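View pics/side0.png

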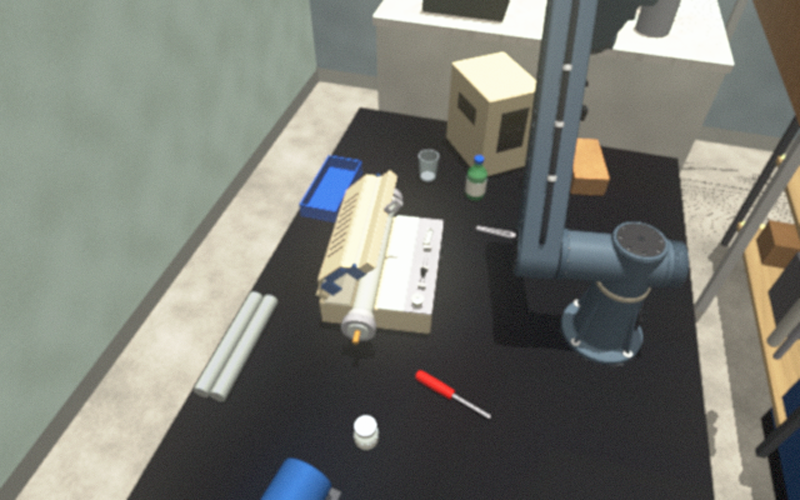

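The scene view shows the furnace with its lid open, ledge toward the robot, around pixel (430,270). The side view shows ledge corners near (443,218) and (430,330), and the knob near (422,275). I'll enlarge both.

Run:
```python
import cv2
a=cv2.imread("pics/raw_side.png")[130:280,245:375]; cv2.imwrite("pics/c1.png",cv2.resize(a,None,fx=4,fy=4,interpolation=cv2.INTER_CUBIC))
a=cv2.imread("pics/raw_scene.png")[140:300,260:425]; cv2.imwrite("pics/c2.png",cv2.resize(a,None,fx=3.75,fy=3.75,interpolation=cv2.INTER_CUBIC))
```

```text
(no output)
```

View pics/c1.png

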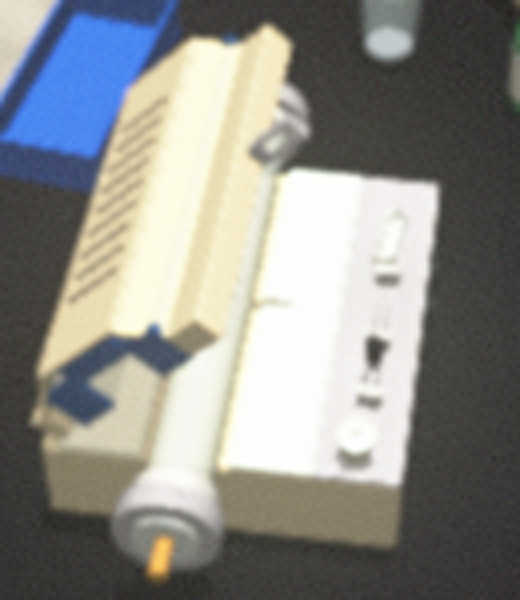

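View pics/c2.png

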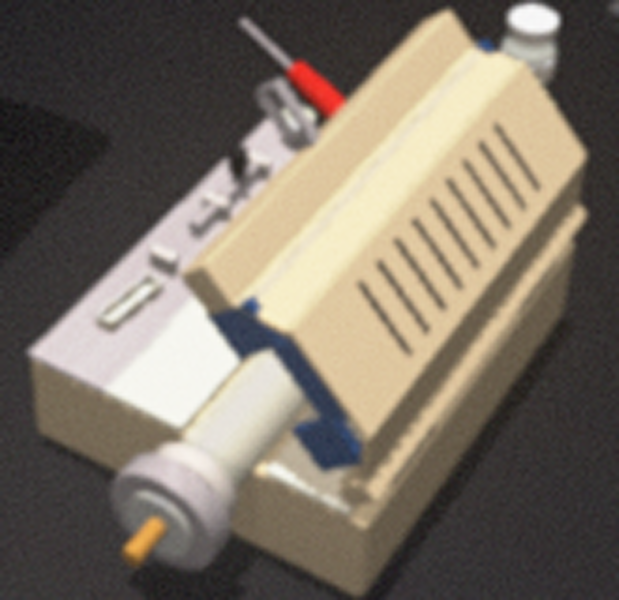

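```bash
cat > fit.py <<'E'
from rig import imaging
import numpy as np
from scipy.optimize import least_squares
M={n:imaging.camera_model(n) for n in("scene","side")}
def proj(n,p):
    m=M[n];c=np.linalg.inv(m["T"])@np.r_[p,1]
    return np.array([m["fx"]*c[0]/c[2]+m["cx"],m["fy"]*c[1]/c[2]+m["cy"]])
c1=lambda u,v:("side",np.array([245+(u+.5)/4-.5,130+(v+.5)/4-.5]))
c2=lambda u,v:("scene",np.array([260+(u+.5)/3.75-.5,140+(v+.5)/3.75-.5]))
# kind: b body, l lid(shut coords), k knob
O=[(c1(403,487),'b',(-170,170,100)),(c1(440,182),'b',(-170,-170,100)),(c1(396,547),'b',(-170,170,0)),
(c1(45,447),'b',(115,170,100)),
(c2(32,352),'b',(-170,-170,100)),(c2(40,432),'b',(-170,-170,0)),(c2(360,596),'b',(115,-170,0)),(c2(362,526),'b',(115,-170,100)),
(c2(188,268),'l',(-100,-170,130)),(c2(210,312),'l',(-100,-170,100)),(c2(448,10),'l',(-100,170,130)),
(c1(377,342),'k',(-137,68,145))]
def pt(q,k,p):
    x,y,a,th,t=q; p=np.array(p)/1000.
    if k=='l':
        dx,dz=p[0]-.1,p[2]-.1; p=np.array([.1+dx*np.cos(th)+dz*np.sin(th),p[1],.1-dx*np.sin(th)+dz*np.cos(th)])
    if k=='k': p[1]-=t
    return np.array([x+np.cos(a)*p[0]-np.sin(a)*p[1],y+np.sin(a)*p[0]+np.cos(a)*p[1],p[2]])
if __name__=="__main__":
    f=lambda q:np.concatenate([proj(o[0][0],pt(q,o[1],o[2]))-o[0][1] for o in O])
    r=least_squares(f,[.6,0,0,.8,.004],loss='soft_l1'); q=r.x
    print(q.round(4)); print(f(q).reshape(-1,2).round(1).tolist())
    for nm,k,p in [('press','l',(-82,0,130)),('press shut','b',(-82,0,130)),('edge','l',(-100,0,130)),('knob','k',(-137,68,145)),('hinge','b',(100,0,100))]: print(nm,(pt(q,k,p)*1000).round(1))
E
python3 fit.py
```

```text
[ 0.621  -0.0068  0.1302  0.7987  0.0042]
[[-0.2, -0.1], [-0.1, 1.4], [0.1, 3.6], [-0.9, -0.3], [-1.3, 0.5], [-0.9, 3.2], [-0.2, 4.4], [1.7, -0.9], [3.1, -0.4], [-10.2, -9.1], [-0.6, 0.2], [-0.1, -0.0]]
press [615.6  -7.5 251.3]
press shut [539.7 -17.5 130. ]
edge [603.1  -9.2 264.2]
knob [476.9  38.6 145. ]
hinge [720.2   6.1 100. ]
```

The corners fit to within a few pixels, apart from one lid point. Estimated furnace origin is (621, -7) mm with yaw 0.13 rad, and the lid is open about 0.80 rad. Next I move above the lid's step with the fingers closed and aligned to the hinge.

drive_tool:
  deltas: "0 0 0 20 0; 0 5 10 50 -0.03; 0 20 30 90 -0.07; 0 45 65 120 -0.1; 0 72 101 120 -0.13; 0 99 138 120 -0.16; 0 126 175 120 -0.19; 0 153 212 120 -0.19; 0 180 250 120 -0.19; 0 207 288 120 -0.19; 0 230 320 120 -0.19; 0 245 340 120 -0.19"

```text
time_s: 1.3
position: [0.4429, -0.2502, 0.3422]
tcp_rot: [[0.991, 0.133, -0.0], [0.133, -0.991, 0.001], [-0.0, -0.001, -1.0]]
force: [0.1, -0.3, -0.5]
opening: 0.033
grasp_force: 0.0
```

drive_tool:
  deltas: "0 15 20 0 0; 0 40 55 0 0; 0 65 92 0 0; 0 92 130 0 0; 0 119 168 0 0; 0 142 203 0 0; 0 160 230 0 0; 0 172 244 0 0; 0 174 246 0 0; 0 174 246 0 0"

```text
time_s: 2.3
position: [0.6158, -0.0077, 0.3421]
tcp_rot: [[0.991, 0.131, -0.001], [0.131, -0.991, -0.001], [-0.001, 0.001, -1.0]]
force: [0.2, -0.3, 0.4]
opening: 0.005
grasp_force: 0.0
```

Run:
```python
from rig import bot, imaging
import cv2, numpy as np
np.set_printoptions(precision=4,suppress=True)
s=bot.read_state(); print(s['time_s'],s['position'],s['tcp_rot'],s['force'])
a=imaging.capture("side")[90:290,235:405,::-1]; b=imaging.capture("wrist")[:,:,::-1]
cv2.imwrite("pics/d1.png",np.hstack([cv2.resize(a,None,fx=2,fy=2,interpolation=cv2.INTER_CUBIC),cv2.resize(b,(460,400))[:, :]]))
```

```text
2.3 [ 0.6158 -0.0077  0.3421] [[ 0.9914  0.1306 -0.0014]
 [ 0.1306 -0.9914 -0.0007]
 [-0.0014  0.0005 -1.    ]] [ 0.1516 -0.262   0.3876]
```

View pics/d1.png

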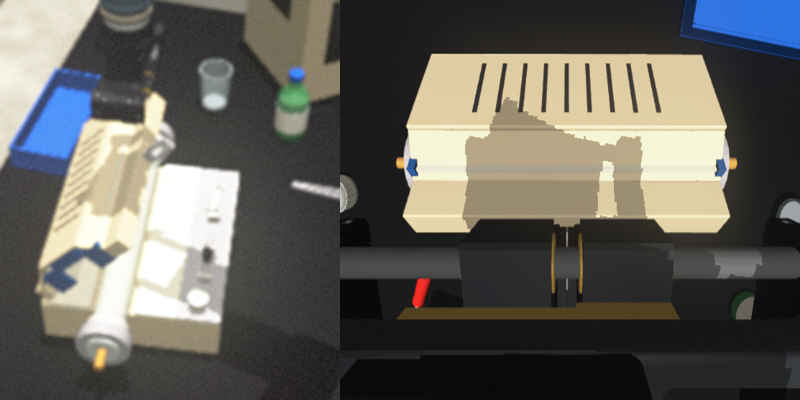

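The wrist view shows the closed fingers parallel to the lid, near its mid width. The step's front edge runs from about (403,216) to (730,216). I'll check that against the fit.

Run:
```python
from fit import *
M["wrist"]=imaging.camera_model("wrist")
S=[460/640,1]
for th in (.70,.75,.8,.85):
    q=[.621,-.0068,.1302,th,.0042]
    for k,p in [('l',(-100,170,130)),('l',(-100,-170,130)),('l',(-64,170,130)),('l',(-64,-170,130))]:
        print(th,p,(proj("wrist",pt(q,k,p))*S+[340,0]).round(0),(pt(q,k,p)*1000).round(0))
print('tcp',(proj("wrist",np.array([.6158,-.0077,.3421]))*S+[340,0]).round(0))
```

```text
0.7 (-100, 170, 130) [412. 234.] [566. 157. 252.]
0.7 (-100, -170, 130) [721. 234.] [ 610. -180.  252.]
0.7 (-64, 170, 130) [421. 193.] [593. 161. 229.]
0.7 (-64, -170, 130) [713. 193.] [ 637. -176.  229.]
0.75 (-100, 170, 130) [408. 227.] [573. 158. 258.]
0.75 (-100, -170, 130) [726. 228.] [ 617. -179.  258.]
0.75 (-64, 170, 130) [418. 187.] [599. 162. 234.]
0.75 (-64, -170, 130) [716. 187.] [ 644. -175.  234.]
0.8 (-100, 170, 130) [403. 220.] [581. 159. 264.]
0.8 (-100, -170, 130) [731. 220.] [ 625. -178.  264.]
0.8 (-64, 170, 130) [414. 180.] [606. 163. 239.]
0.8 (-64, -170, 130) [720. 180.] [ 650. -174.  239.]
0.85 (-100, 170, 130) [397. 211.] [590. 161. 270.]
0.85 (-100, -170, 130) [736. 211.] [ 634. -177.  270.]
0.85 (-64, 170, 130) [411. 172.] [613. 164. 243.]
0.85 (-64, -170, 130) [723. 172.] [ 657. -174.  243.]
tcp [567. 244.]
```

Run:
```python
import numpy as np
a=.1302; P=np.array([615.8,-7.7,342.1])
for th in [.9,.85,.8,.75,.7,.65,.6,.55,.5,.45,.4,.35,.3,.25,.2,.15,.1,.05,0,-.02]:
    x=100-188*np.cos(th)+30*np.sin(th)+9.5; z=100+188*np.sin(th)+30*np.cos(th)
    w=np.array([621+np.cos(a)*x,-6.8+np.sin(a)*x,z]); print(th,(w-P).round(1))
```

```text
0.9 [ 21.2   3.  -76.2]
0.85 [ 13.1   1.9 -81.1]
0.8 [  5.2   0.9 -86.3]
0.75 [ -2.3  -0.1 -92. ]
0.7 [ -9.6  -1.  -98. ]
0.65 [ -16.6   -2.  -104.4]
0.6 [ -23.3   -2.8 -111.2]
0.55 [ -29.6   -3.7 -118.3]
0.5 [ -35.6   -4.4 -125.6]
0.45 [ -41.1   -5.2 -133.3]
0.4 [ -46.3   -5.8 -141.3]
0.35 [ -51.1   -6.5 -149.5]
0.3 [ -55.5   -7.1 -157.9]
0.25 [ -59.5   -7.6 -166.5]
0.2 [ -63.    -8.  -175.3]
0.15 [ -66.1   -8.4 -184.3]
0.1 [ -68.7   -8.8 -193.5]
0.05 [ -70.9   -9.1 -202.7]
0 [ -72.6   -9.3 -212.1]
-0.02 [ -73.2   -9.4 -215.9]
```

drive_tool:
  deltas: "0 5 1 -15 0; 0 12 2 -35 0; 0 18 3 -55 0; 0 21 3 -68 0; 0 21 3 -76 0; 0 17 2.5 -78.6 0; 0 13 2 -81 0; 0 9 1.4 -83.7 0; 0 5 1 -86.3 0; 0 1.5 0.5 -89 0; 0 -2.3 0 -92 0; 0 -6 -0.5 -95 0"

```text
time_s: 3.6
position: [0.6105, -0.0077, 0.2483]
tcp_rot: [[0.991, 0.131, 0.002], [0.131, -0.991, -0.001], [0.002, 0.001, -1.0]]
force: [2.0, 0.6, 4.9]
opening: 0.007
grasp_force: 2.3
```

drive_tool:
  deltas: "0 -3.6 -0.5 -3 0; 0 -7.1 -1 -6.2 0; 0 -10.6 -1.5 -9.4 0; 0 -14 -1.9 -12.8 0; 0 -17.3 -2.3 -16.2 0; 0 -20.5 -2.8 -19.7 0; 0 -23.6 -3.2 -23.3 0; 0 -26.6 -3.6 -26.9 0; 0 -29.6 -3.9 -30.6 0; 0 -32.4 -4.3 -34.4 0; 0 -35.1 -4.7 -38.3 0; 0 -37.8 -5 -42.3 0"

```text
time_s: 4.8
position: [0.5719, -0.0126, 0.2048]
tcp_rot: [[0.991, 0.13, -0.0], [0.13, -0.991, -0.0], [-0.0, -0.0, -1.0]]
force: [0.5, -1.7, 3.3]
opening: 0.003
grasp_force: 1.7
```

drive_tool:
  deltas: "0 -2.5 -0.3 -4 0; 0 -4.9 -0.6 -8.1 0; 0 -7.3 -1 -12.2 0; 0 -9.5 -1.3 -16.4 0; 0 -11.7 -1.6 -20.6 0; 0 -13.7 -1.8 -24.9 0; 0 -15.7 -2.1 -29.2 0; 0 -17.5 -2.3 -33.6 0; 0 -19.2 -2.5 -38 0; 0 -20.8 -2.7 -42.5 0; 0 -22.3 -2.9 -46.5 0; 0 -23.4 -3 -50 0"

```text
time_s: 6.0
position: [0.5489, -0.0156, 0.1548]
tcp_rot: [[0.991, 0.13, 0.0], [0.13, -0.991, 0.0], [0.0, 0.0, -1.0]]
force: [1.0, -0.6, 2.8]
opening: 0.008
grasp_force: 1.2
```

drive_tool:
  deltas: "0 -0.9 -0.1 -3 0; 0 -1.7 -0.2 -6 0; 0 -2.4 -0.3 -8.5 0; 0 -3 -0.4 -11 0; 0 -3.5 -0.5 -13 0; 0 -4 -0.6 -15 0; 0 -4.3 -0.6 -16.5 0; 0 -4.6 -0.7 -18 0; 0 -4.8 -0.7 -19.5 0; 0 -5 -0.8 -21 0; 0 -5.2 -0.8 -22 0; 0 -5.4 -0.8 -23 0"

```text
time_s: 7.2
position: [0.5433, -0.0163, 0.1321]
tcp_rot: [[0.991, 0.13, -0.0], [0.13, -0.991, 0.0], [-0.0, -0.0, -1.0]]
force: [0.3, -0.1, 2.5]
opening: 0.007
grasp_force: 1.0
```

drive_tool:
  deltas: "0 0 0 -0.7 0; 0 0 0 -1.4 0; 0 0 0 -2.1 0; 0 0 0 -2.8 0; 0 0 0 -3.2 0"

```text
time_s: 7.7
position: [0.5431, -0.0163, 0.1303]
tcp_rot: [[0.991, 0.131, -0.001], [0.131, -0.991, 0.0], [-0.001, -0.0, -1.0]]
force: [-3.2, 0.2, 13.8]
opening: 0.004
grasp_force: 7.2
```

Force rose to 14 N at z = 130 mm, so the lid is on its stop. I press slightly more, lift off, and go above the free spot beside the knob.

drive_tool:
  deltas: "0 0 0 -0.5 0; 0 0 0 -0.5 0; 0 0 0 2 0; 0 0 0 10 0; 0 0 0 30 0; 0 -8 10 50 0; 0 -25 32 60 0; 0 -45 56 60 0; 0 -62 78 60 0; 0 -70 88 60 0; 0 -70 88 60 0"

```text
time_s: 8.8
position: [0.4722, 0.0726, 0.189]
tcp_rot: [[0.991, 0.133, -0.001], [0.133, -0.991, 0.0], [-0.001, -0.0, -1.0]]
force: [-0.1, -0.2, -0.4]
opening: 0.01
grasp_force: 0.0
```

Run:
```python
from fit import *
from rig import bot
import cv2
s=bot.read_state(); print(s['time_s'],s['position'],s['force'])
M["wrist"]=imaging.camera_model("wrist")
a=imaging.capture("side")[120:290,235:405,::-1]; b=imaging.capture("wrist")[:,:,::-1]
cv2.imwrite("pics/e_w.png",b); cv2.imwrite("pics/e_s.png",a)
cv2.imwrite("pics/e1.png",np.vstack([np.hstack([cv2.resize(a,(400,400),interpolation=cv2.INTER_CUBIC),cv2.resize(b,(400,250))[:1].repeat(400,0)*0])[:, :400]]))
big=np.zeros((400,800,3),np.uint8); big[:,:340]=cv2.resize(a,(340,400),interpolation=cv2.INTER_CUBIC)[:, :340]; big[:,340:]=b[:,90:550]
cv2.imwrite("pics/e1.png",big)
q=[.621,-.0068,.1302,0,.0042]
for k,p in [('k',(-137,68,145)),('b',(-170,170,100)),('b',(-100,0,130))]: print(k,p,(proj("wrist",pt(q,k,p))+[250,0]).round(0))
print('tip',(proj("wrist",s['position'])+[250,0]).round(0))
```

```text
8.8 [0.47224263 0.07261856 0.18900324] [-0.0888774  -0.18566466 -0.35311428]
k (-137, 68, 145) [621. 218.]
b (-170, 170, 100) [476. 240.]
b (-100, 0, 130) [718. 158.]
tip [568. 245.]
```

View pics/e1.png

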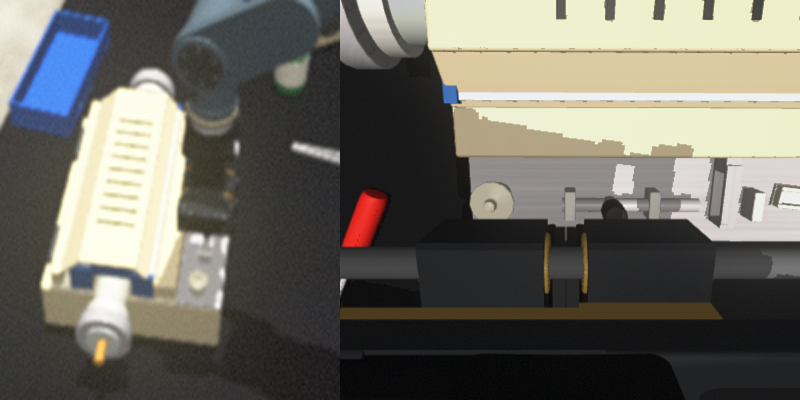

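The lid is shut, with its front edge at row 157 as predicted. The knob is at about (613,212), right of the fingers, and the crucible is clear at (491,200). I descend to 30 mm above the ledge and approach the knob.

drive_tool:
  deltas: "0 0 0 -10 0; 0 0 0 -25 0; 0 0 0 -40 0; 0 0 0 -52 0; 0 0 0 -58 0; 0 0 0 -59 0; 0 0.4 -3 -59 0; 0 0.8 -6 -59 0; 0 1.2 -9 -59 0; 0 1.6 -12 -59 0; 0 2 -15 -59 0; 0 2.3 -17.5 -59 0"

```text
time_s: 10.1
position: [0.476, 0.0542, 0.1303]
tcp_rot: [[0.992, 0.13, 0.001], [0.13, -0.992, 0.001], [0.001, -0.001, -1.0]]
force: [0.0, 1.7, 2.2]
opening: 0.008
grasp_force: 1.1
```

drive_tool:
  deltas: "0 0.3 -2.5 0 0; 0 0.7 -5 0 0; 0 1 -7.5 0 0; 0 1.3 -10 0 0; 0 1.6 -12.5 0 0; 0 2 -15 0 0; 0 2.3 -17.5 0 0; 0 2.6 -20 0 0; 0 2.9 -22 0 0; 0 3.1 -24 0 0; 0 3.3 -25.5 0 0; 0 3.5 -27 0 0"

```text
time_s: 11.3
position: [0.4794, 0.027, 0.13]
tcp_rot: [[0.991, 0.13, 0.0], [0.13, -0.991, 0.0], [0.0, -0.0, -1.0]]
force: [0.6, 2.5, 0.8]
opening: 0.008
grasp_force: 1.0
```

drive_tool:
  deltas: "0 0.2 -1.5 0 0; 0 0.4 -3 0 0; 0 0.6 -4.5 0 0; 0 0.8 -6 0 0; 0 0.9 -7 0 0; 0 1 -8 0 0"

```text
time_s: 11.9
position: [0.4804, 0.019, 0.1301]
tcp_rot: [[0.991, 0.13, 0.0], [0.13, -0.991, -0.0], [0.0, 0.0, -1.0]]
force: [1.1, 1.1, 1.0]
opening: 0.006
grasp_force: 1.0
```

drive_tool:
  deltas: "0 0.1 -0.8 0 0; 0 0.2 -1.6 0 0; 0 0.3 -2.4 0 0; 0 0.4 -3.2 0 0"

```text
time_s: 12.3
position: [0.4808, 0.0159, 0.13]
tcp_rot: [[0.991, 0.13, 0.0], [0.13, -0.991, 0.0], [0.0, -0.0, -1.0]]
force: [1.3, 2.2, 0.9]
opening: 0.003
grasp_force: 1.0
```

drive_tool:
  deltas: "0 0.1 -0.8 0 0; 0 0.2 -1.6 0 0; 0 0.3 -2.4 0 0; 0 0.4 -3.2 0 0"

```text
time_s: 12.7
position: [0.4809, 0.0147, 0.1301]
tcp_rot: [[0.992, 0.128, -0.0], [0.128, -0.992, 0.004], [0.0, -0.004, -1.0]]
force: [2.3, 11.5, 2.7]
opening: 0.003
grasp_force: 5.9
```

Force jumped to 11.5 N, so the bolt is at its hard stop. That agrees with the geometry. I back off, retreat and check.

drive_tool:
  deltas: "0 -0.3 2.5 0 0; 0 -0.8 6 0 0; 0 -1.5 12 0 0; 0 -2.5 20 0 0; 0 -2.5 20 15 0; 0 -2.5 20 40 0; 0 -5 30 75 0; 0 -15 60 115 0; 0 -30 100 150 0; 0 -40 140 170 0; 0 -45 165 180 0; 0 -45 170 180 0"

```text
time_s: 13.9
position: [0.4357, 0.1855, 0.312]
tcp_rot: [[0.991, 0.135, 0.004], [0.135, -0.991, 0.001], [0.004, -0.001, -1.0]]
force: [-0.4, -0.4, 0.7]
opening: 0.01
grasp_force: 0.0
```

drive_tool:
  deltas: "0 -5 30 0 0; 0 -15 70 0 0; 0 -25 110 0 0; 0 -35 150 0 0; 0 -40 170 0 0; 0 -40 170 0 0"

```text
time_s: 14.5
position: [0.3952, 0.3541, 0.3088]
tcp_rot: [[0.991, 0.134, -0.002], [0.134, -0.991, -0.001], [-0.002, 0.001, -1.0]]
force: [0.3, -0.6, -1.0]
opening: 0.007
grasp_force: 0.0
```

Run:
```python
from fit import *
from rig import bot
import cv2
s=bot.read_state(); print(s['time_s'],s['position'],s['force'])
a=imaging.capture("side")[130:280,245:375,::-1]; b=imaging.capture("scene")[140:300,260:425,::-1]
cv2.imwrite("pics/f1.png",np.hstack([cv2.resize(a,(390,450),interpolation=cv2.INTER_CUBIC),cv2.resize(b,(410,450),interpolation=cv2.INTER_CUBIC)]))
for t in(.0042,.04,.045):
  q=[.621,-.0068,.1302,0,t]; print(t,((proj("side",pt(q,'k',(-137,68,145)))-[245,130])*3).round(0))
```

```text
14.5 [0.39515307 0.35411659 0.3087748 ] [ 0.250057   -0.63501392 -1.03688076]
0.0042 [281. 255.]
0.04 [285. 231.]
0.045 [286. 228.]
```

View pics/f1.png

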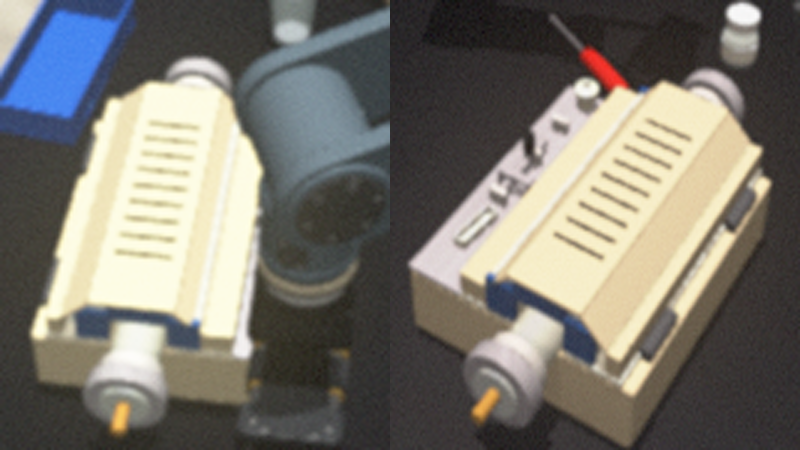

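The lid is flat shut, boat and crucible are in place, and the knob is at about (529,138) in the right picture. I'll check that numerically.

Run:
```python
from fit import *
for t in(.0042,.035,.04,.045):
  q=[.621,-.0068,.1302,0,t]; print(t,((proj("scene",pt(q,'k',(-137,68,145)))-[260,140])*[410/165,450/160]+[390,0]).round(0))
```

```text
0.0042 [546. 114.]
0.035 [532. 129.]
0.04 [530. 132.]
0.045 [527. 134.]
```

```bash
python3 -c "
from rig import bot
print(bot.hand_in())"
```

```text
the job is handed in; nothing more can be done
None
```

I pushed the lid down slowly until it was fully shut, then pushed the bolt home to its stop; the final pictures show both in place and the boat and crucible undisturbed, and I handed the job in at about 15 s (no verdict came back).

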